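# Slide the hood off the battery box onto the lens

## Robot

A 6-joint arm with a two-finger parallel gripper is mounted at the origin on the work surface. World frame = base frame: x ahead of the robot, y to its left, z up, the work surface at z = 0. Lengths are in m, angles in rad, forces in N, time in s.
With the tool pointing down it reaches from about 0.275 to 0.875 m from the base axis. Payload 12.5 kg.
Tool frame: the origin (TCP) lies between the finger pads; the fingertips stand 14 mm ahead of it and the grasp point (between the pads) lies 5 mm behind it (manip.tcp_to_tips is the z of the fingertips in the tool frame, in m); z points along the fingers, y is the line along which they close (so a half turn about z gives the same grasp; the last joint's range is limited). The gripper opens to 85 mm and grips with 20 to 120 N. Pads are 22 mm wide; open, the fingers measure 114 mm over their backs; the gripper's body (76 mm by 85 mm) begins 54 mm behind the grasp point. The pads swing forward as they close: fully open they stand 13 mm farther back than shut.
Start: joints at [-1.317, 0.351, 1.652, -0, 1.139, -0.085], TCP at [0.183, -0.519, 0.245] pointing down, gripper open.
Joint ranges: [-2.75, 2.75], [-0.79, 2.1], [0.01, 2.65], [-1.57, 4.71], [0.07, 3.14], [-2.87, 2.87]. Speed limits (rad/s): [2.22, 2.22, 2.79, 3.14, 3.14, 3.14].

## Interface

Orientations are given as a unit quaternion [x, y, z, w].
In Python, from plant import manip gives the robot as it stands.
- The arm moves only by the tool carry_out, never from a script. Its argument "targets" is a list of rows, each an object of numbers: "tx", "ty", "tz": the shift along the world's x, y, z in mm; "rx", "ry", "rz": the turn, a rotation vector about the world's x, y, z in degrees; "grip": the finger opening in mm, from 0 to 85.4. A call has 1 to 5 rows; each row shifts and turns the commanded pose from where the row before left it; what a row does not reach is not made up. A row lasts 1/8 s, in which the tool goes at most 62.5 mm and 10.7 degrees, less where a joint would pass 70% of its speed; a pose out of reach is approached as far as the arm can. A call with a gripper value outside its range is refused whole. The fingers move at their own pace and stop on an object; the grip force is fixed at half the most. Time passes only in rows, so rows that do not move let the fingers close. It gives the time, the measured TCP pose, the force, the opening and the grip force at its end, in the units of the state.
- manip.state(): the state, without advancing time (a new reading comes with each control period).
- manip.get_image(name): name is "scene" or "top"; returns a dict with "pixels" (480x640x3 uint8, red, green, blue), "range_z" (480x640 float32, m along the optical axis (not along the pixel's ray), 0 where there is no reading), "fovy" (degrees; the focal length in pixels is half the picture's height over the tangent of half this angle, whatever the lens; pixels are square), "cx", "cy" (the principal point, pixels), "R" (3x3) and "t" (3): a world point X has camera coordinates R X + t. Camera axes: x right, y down, z forward; pixel columns grow to the right and rows downward; lengths in m; the calibration is good to about 2 mm. A picture is of the moment at which its call begins.
- manip.close_job(): hands the job in; it is judged then, once.
The state is a dict: "time": time; "joint_pos": joint angles; "joint_vel": joint speeds; "tau": joint torques, N m; "ee_pos": TCP position; "ee_rot": TCP orientation; "wrist_force": force on the tool from outside, world axes, zero at the start; "ft_torque": the same for the moment, N m; "opening": finger opening in m; "grasp_force": force on a finger pad.
Only numpy, scipy, OpenCV 4.12 (cv2) and the standard library are available. Lean on these libraries where they do the work, as an engineer would, in place of code of your own. Each camera call takes 0.05 s, during which the arm holds its last target. There are 200 camera calls.

## Task

Push the turntable round to its stop, so that the lens with the rubber collar stands beside the white battery box; then slide the aluminium hood along the box lid and over that lens without lifting it off, until it drops on. Feel for the notches by turning the hood until it drops further, and press it down level, firmly but without forcing it, until it is fully home. Leave the other things where they are.

Things in the scene. Friction and masses are not known exactly. Their poses are not given: they have to be found in the camera images.
- battery_box: fixed white plastic battery box, 120 (x) x 240 (y) x 90 mm tall, flat lid at z 90 mm. Origin: centre of its underside; its y axis runs along its length. The turntable stands by its -y end.
- hood: loose aluminium lens hood: smooth (friction 0.22) tube, 77.6 mm outside, 60 mm tall, 170 g, open below (bore 66.6 mm, 55 mm deep), with a 5 mm inward lip on top round a 48 mm opening: fingers 5 to 15 mm inside it can drag the hood. On the lip, two upright tabs 10 mm tall, 8 mm wide, at radius 31 mm on its x axis: push them to turn it. Origin: centre of lower rim; z up.
- bore (a point): point on the hood's axis 37 mm above its lower rim, moving with it: the lower ends of four upright ribs inside its bore, at its +x, -x, +y and -y, 6 mm wide, standing 3 mm proud. Slid over the lens, the hood drops 40 mm until these ribs rest on the lens's front ring; the hood must then be turned, either way, by up to a quarter turn until the ribs fall into the ring's notches.
- turntable (a joint): angle of the turntable (rad): 0 is its hard stop, with the collared lens beside the box; at a the lens is turned a counter-clockwise seen from above, towards the box's -x side. It takes about 1.5 N at the lens and stays where it is left. A grey disc 226 mm across, top at z 22 mm, carrying three black lenses.
- axis (a point): nominal turntable axis on the shelf: box frame x 0, y -236.5 mm; the true axis is off by the same few mm as the lens (see dock). The collared lens's axis is 75 mm from it. A second lens (60 mm diameter, top at z 107 mm) stands 120 deg further counter-clockwise, the third (54 mm, top at z 72 mm) 240 deg, both 70 mm from the axis.
- dock (a point): nominal top centre of the collared lens, turntable at its stop: box frame x 0, y -161.5, z 88.5 mm, 41.5 mm beyond the box's end. The real lens is up to 5 mm off along the box's x, 0.7 mm along its y: feel for it. 64 mm in diameter, top edge stepped 1.5 mm; its front ring (the top 22 mm) has four notches 12 mm wide a quarter turn apart, turned to an unknown angle.
- home (a point): nominal centre of the hood's lower rim when fully home (box frame x 0, y -161.5, z 33.5 mm): its lip lies on the lens top, lip top at z 93.5 mm. Rim at z 49.5 mm: ribs on the ring. Once the ribs fall in, the rim rests on the lens's rubber collar (76 mm diameter, 8 mm tall, top at z 39.5 to 42.5 mm), which must be pressed down; it slides stiffly (8 N) and stays where it is pushed.
- blower: red silicone dust blower standing upright, 64 mm wide, 110 mm tall; leave it alone. Origin: centre of its underside.
- plate: aluminium quick-release plate lying flat, 70 x 42 x 10 mm; leave it alone. Origin: centre of its underside.
- lens_cap: black lens cap lying flat, 66 mm across, 10 mm thick; leave it alone. Origin: centre of its underside.
- cleaner: clear bottle of lens cleaner, 44 mm across, 115 mm tall; leave it alone. Origin: centre of its underside.
- battery: black camera battery, 56 x 38 x 21 mm, lying on the far (+y) end of the battery box's lid; leave it alone. Origin: centre of its underside.
- filter_case: flat grey filter case, 80 x 80 x 16 mm; leave it alone. Origin: centre of its underside.

How it is judged:
On the way, in this order (a step that is already met when the one before it is completed fails the run):
1. the turntable is turned to its stop (value of joint turntable below 0.05 rad and z of hood in the frame of battery_box above 0.085 m), for 0.2 s.
2. the hood has dropped over the top of the lens, ribs on its front ring (z of hood in the frame of battery_box below 0.06 m and horizontal distance between hood and dock below 0.012 m and angle between hood's own z axis and vertical below 0.12 rad), for 0.1 s.
3. the hood has been turned until its ribs fell into the notches (z of hood in the frame of battery_box below 0.0455 m), for 0.1 s.
At the end, for the whole second after the job is handed in: The hood sits level (within 0.05 rad) around the collared lens, fully home: lower rim within 3 mm of z 33.5 mm above the shelf, within 12 mm of the nominal dock point in plan, at rest; the turntable is still at its stop (below 0.07 rad) (z of hood in the frame of battery_box between 0.03 and 0.0365 m and horizontal distance between hood and dock below 0.012 m and angle between hood's own z axis and vertical below 0.05 rad and value of joint turntable below 0.07 rad and linear speed of hood below 0.01 m/s); the robot touches nothing.
It fails at once if the hood is lifted more than 20 mm off the box lid (z of hood in the frame of battery_box above 0.11 m).
It fails at once if the hood is tipped over (more than 0.5 rad) (angle between hood's own z axis and vertical above 0.5 rad).
It fails at once if the hood is forced with more than 45 N (contact force between hood and the fingers above 45 N).
It fails at once if one of the six bystanders is moved more than 30 mm (distance of any of blower, plate, lens_cap, cleaner, battery, filter_case from where it was at the start of the episode above 0.03 m).
It also fails if it takes over 72 s, if anything falls off the work surface, if the arm or the gripper's body presses on something with over 40 N, if the wrist force passes 120 N, or if a joint passes its speed limit or range.

## Working session

There is one attempt and no reset: what is moved stays moved. The work goes in short steps, Python scripts to look and compute and a tool call to move; the robot and the scene stay as the last step left them, time stands still between calls to the robot, and variables do not carry over. Pictures are saved under pics/ and viewed, at most 10 in all, crops included, and the job is handed in when it is done.

Besides the shell and the picture viewer there is one more tool, called after "Call:" as name(argument=value, ...) on one line, values as JSON. carry_out: Moves the arm, as the interface text tells. Its arguments: {"type":"object","properties":{"targets":{"type":"array","items":{"type":"object","properties":{"tx":{"type":"number"},"ty":{"type":"number"},"tz":{"type":"number"},"rx":{"type":"number"},"ry":{"type":"number"},"rz":{"type":"number"},"grip":{"type":"number"}}}}},"required":["targets"]}

```bash
mkdir -p pics
cat > h.py <<'E'
import numpy as np, cv2
from plant import manip
def grab(n):
    d=manip.get_image(n); return d
def save(d,f,crop=None,s=1):
    p=cv2.cvtColor(np.asarray(d["pixels"]),cv2.COLOR_RGB2BGR)
    if crop: x0,y0,x1,y1=crop; p=p[y0:y1,x0:x1]
    cv2.imwrite("pics/"+f,cv2.resize(p,None,fx=s,fy=s,interpolation=cv2.INTER_CUBIC))
def world(d,dep=None):
    z=np.asarray(d["range_z"]) if dep is None else dep
    f=240/np.tan(np.radians(d["fovy"])/2)
    v,u=np.mgrid[:480,:640]
    P=np.stack([(u-d["cx"])/f*z,(v-d["cy"])/f*z,z],-1)
    return (P-np.array(d["t"]))@np.array(d["R"])
E
python3 - <<'E'
from h import *
a=grab("top");b=grab("scene")
import pickle;pickle.dump((a,b),open("im.pkl","wb"))
save(a,"t.png");save(b,"s.png")
print(a["fovy"],a["R"],a["t"],b["t"]); print(manip.state())
E
```

```text
50.224132156060854 [[-4.12977058e-03 -9.99991171e-01 -7.75855205e-04]
 [-9.96132181e-01  4.18192941e-03 -8.77678104e-02]
 [ 8.77702801e-02  4.10393416e-04 -9.96140657e-01]] [0.10852849 0.5850653  0.78140425] [ 0.17935559 -0.27304545  1.35973084]
{'time': 0.1, 'joint_pos': array([-1.31658548e+00,  3.51201460e-01,  1.65235126e+00,  1.70315177e-05,
        1.13912559e+00, -8.45565586e-02]), 'joint_vel': array([ 0.00037795, -0.00133442, -0.00271855, -0.00111399,  0.00241438,
       -0.00103588]), 'tau': array([ 8.62474317e-04, -5.06834650e+01, -2.91875017e+01, -3.67237419e-05,
        2.64964248e-03,  3.29218551e-05]), 'ee_pos': array([ 0.18275684, -0.51844542,  0.24480515]), 'ee_rot': array([ 9.85689303e-01,  1.68571361e-01, -3.82864829e-05, -5.41531201e-04]), 'wrist_force': array([ 0.94706107, -0.48084658,  1.08714495]), 'ft_torque': array([ 0.0045336 , -0.00955581, -0.01513121]), 'grasp_force': 0.0, 'opening': 0.08530140952282017}
```

View pics/t.png

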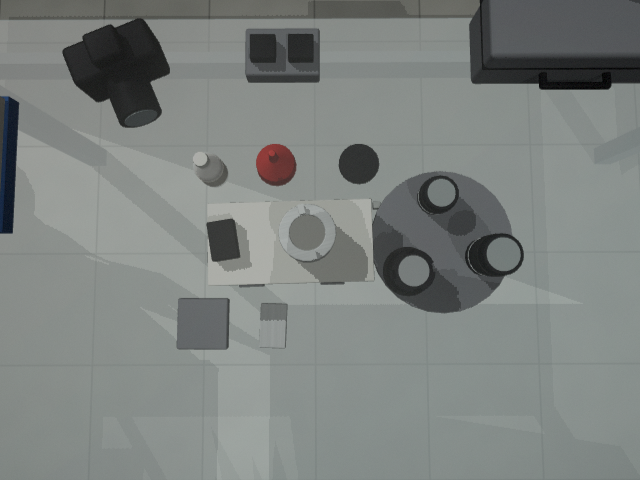

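View pics/s.png

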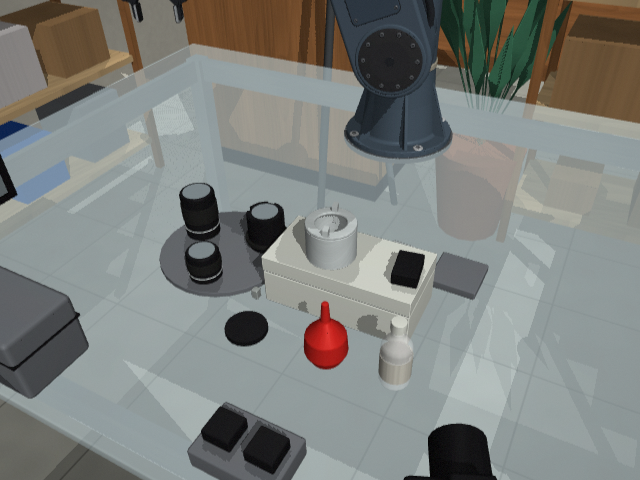

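Run:
```python
from h import *
import pickle
a,b=pickle.load(open("im.pkl","rb"))
W=world(a)
def rg(m,name):
    m=m.astype(np.uint8); n,l,s,c=cv2.connectedComponentsWithStats(m)
    for i in range(1,n):
        if s[i,4]>60:
            P=W[l==i]; print(name,s[i],"mean",P.mean(0).round(4),"min",P.min(0).round(4),"max",P.max(0).round(4))
            r=cv2.minAreaRect((P[:,:2]*1000).astype(np.float32)); print("   rect",np.round(r[0],1),np.round(r[1],1),round(r[2],2))
            c,rr=cv2.minEnclosingCircle((P[:,:2]*1000).astype(np.float32)); print("   circ",np.round(c,1),round(rr,1))
z=W[...,2]
roi=np.zeros_like(z,bool); roi[140:360,160:560]=1
for lo,hi in [(.01,.03),(.065,.08),(.082,.097),(.097,.114),(.14,.155),(.154,.17)]:
    print("==",lo,hi); rg(roi&(z>lo)&(z<hi),"r")
```

```text
== 0.01 0.03
r [339 144  40  40 569] mean [0.7014 0.0354 0.0111] min [0.6685 0.0039 0.01  ] max [0.733  0.0675 0.0142]
   rect [700.6  35.2] [62.6 62.5] 63.37
   circ [701.1  35.9] 32.6
r [208 167  20  20  75] mean [0.6721 0.2567 0.021 ] min [0.6624 0.2477 0.0103] max [0.6937 0.2777 0.0299]
   rect [674.2 258.6] [13.8 40.8] 45.97
   circ [679.  263.6] 20.4
r [  372   171   140   142 10932] mean [ 0.5752 -0.0913  0.022 ] min [ 0.4614 -0.2041  0.0123] max [0.6858 0.0163 0.03  ]
   rect [573.5 -94.3] [224.4 220.1] 1.41
   circ [574.6 -87.3] 118.3
r [ 177  298   52   52 2632] mean [0.4448 0.2845 0.0153] min [0.4047 0.2445 0.0101] max [0.4848 0.3252 0.0199]
   rect [444.7 284.9] [80.5 80. ] 89.71
   circ [445.5 284.4] 54.9
r [260 303  27  33 214] mean [0.4534 0.1757 0.0109] min [0.4261 0.1532 0.01  ] max [0.4762 0.1944 0.0148]
   rect [451.1 173.8] [41.1 50.1] 89.63
   circ [449.2 174.7] 27.5
r [259 320  28  28 175] mean [0.4225 0.1726 0.011 ] min [0.4074 0.1533 0.01  ] max [0.4495 0.1958 0.014 ]
   rect [422.6 170.8] [31.3 51.6] 48.76
   circ [426.1 174.5] 26.3
== 0.065 0.08
r [263 148  
[... 2029 characters left out ...]
237  0.1101] min [0.5397 0.2151 0.0972] max [0.5993 0.2613 0.114 ]
   rect [569.9 238.1] [56.2 38.8] 9.04
   circ [569.8 237.9] 32.6
r [ 480  233   44   43 1444] mean [ 0.5479 -0.1565  0.107 ] min [ 0.5184 -0.1888  0.0971] max [ 0.5781 -0.1284  0.1115]
   rect [ 548.  -158.3] [59.1 59.4] 13.8
   circ [ 548.3 -158.6] 30.5
== 0.14 0.155
r [ 278  204   58   58 1495] mean [0.576  0.1174 0.1496] min [0.538  0.0798 0.1413] max [0.6144 0.1561 0.1537]
   rect [576.1 118. ] [76.2 76.3] 89.37
   circ [576.4 117.5] 38.7
== 0.154 0.17
r [309 249   8  11  63] mean [0.5464 0.1099 0.1597] min [0.54   0.1054 0.1561] max [0.5531 0.1146 0.1618]
   rect [546.4 109.8] [12.9  7.9] 13.85
   circ [546.6 110. ] 6.9
```

Call:
carry_out(targets=[{"tx": 35,"ty": 48,"grip": 0},{"tx": 35,"ty": 48},{"tx": 35,"ty": 48},{"tx": 35,"ty": 48},{"tx": 35,"ty": 48}])

```text
invalid input at $.targets[0]: expected keys tx, ty, tz, rx, ry, rz, grip
```

Run:
```python
from h import *
print(manip.tcp_to_tips, [x for x in dir(manip) if x[0]!='_'])
from scipy.optimize import least_squares
L=np.array([[525.3,-35],[548.2,-158.5],[641.8,-81.7]]);r=[75,70,70]
def f(p):
    an=p[2]+np.radians([90,210,330]); return (L-(np.c_[np.cos(an),np.sin(an)]*np.array(r)[:,None]+p[:2])).ravel()
s=least_squares(f,[574,-93,.6]);print(s.x,s.fun, s.x[:2]+75*np.array([-np.sin(.02496),np.cos(.02496)]))
```

```text
0.014 ['IKError', 'close_job', 'get_image', 'state', 'tcp_to_tips']
[572.82326522 -93.02227758   0.68666188] [ 0.02366958  0.01978633  0.07102072  0.02183668 -0.0946903  -0.04162301] [570.95145959 -18.04563893]
```

Call:
carry_out(targets=[{"tx": 35,"ty": 48,"tz": 0,"rx": 0,"ry": 0,"rz": -4,"grip": 0},{"tx": 35,"ty": 48,"tz": 0,"rx": 0,"ry": 0,"rz": -4,"grip": 0},{"tx": 35,"ty": 48,"tz": 0,"rx": 0,"ry": 0,"rz": -4,"grip": 0},{"tx": 35,"ty": 48,"tz": 0,"rx": 0,"ry": 0,"rz": -4,"grip": 0},{"tx": 35,"ty": 48,"tz": 0,"rx": 0,"ry": 0,"rz": -4,"grip": 0}])

```text
time: 0.72
ee_pos: [0.3585, -0.277, 0.2452]
ee_rot: [1.0, -0.006, -0.0, -0.0]
wrist_force: [0.6, -0.7, -0.1]
opening: -0.0001
grasp_force: 0.0
```

Call:
carry_out(targets=[{"tx": 32,"ty": 47,"tz": 0,"rx": 0,"ry": 0,"rz": 0,"grip": 0},{"tx": 32,"ty": 47,"tz": 0,"rx": 0,"ry": 0,"rz": 0,"grip": 0},{"tx": 32,"ty": 47,"tz": -20,"rx": 0,"ry": 0,"rz": 0,"grip": 0},{"tx": 32,"ty": 46,"tz": -50,"rx": 0,"ry": 0,"rz": 0,"grip": 0},{"tx": 0,"ty": 0,"tz": -50,"rx": 0,"ry": 0,"rz": 0,"grip": 0}])

```text
time: 1.35
ee_pos: [0.482, -0.0972, 0.1327]
ee_rot: [1.0, -0.003, 0.001, 0.0]
wrist_force: [1.2, -1.3, -0.3]
opening: 0.0
grasp_force: 0.0
```

Call:
carry_out(targets=[{"tx": 0,"ty": 0,"tz": -51,"rx": 0,"ry": 0,"rz": 0,"grip": 0},{"tx": 14,"ty": 17,"tz": 0,"rx": 0,"ry": 0,"rz": 0,"grip": 0},{"tx": 7,"ty": 16,"tz": 0,"rx": 0,"ry": 0,"rz": 0,"grip": 0},{"tx": 8,"ty": 13,"tz": 0,"rx": 0,"ry": 0,"rz": 0,"grip": 0},{"tx": 7,"ty": 7,"tz": 0,"rx": 0,"ry": 0,"rz": 0,"grip": 0}])

```text
time: 1.98
ee_pos: [0.5168, -0.0456, 0.0831]
ee_rot: [1.0, -0.005, 0.0, 0.0]
wrist_force: [-0.7, -1.1, -0.2]
opening: -0.0002
grasp_force: 0.9
```

Call:
carry_out(targets=[{"tx": 4,"ty": 4,"tz": 0,"rx": 0,"ry": 0,"rz": 0,"grip": 0},{"tx": 2,"ty": 1,"tz": 0,"rx": 0,"ry": 0,"rz": 0,"grip": 0},{"tx": 0,"ty": 0,"tz": 0,"rx": 0,"ry": 0,"rz": 0,"grip": 0}])

```text
time: 2.35
ee_pos: [0.5226, -0.0416, 0.0828]
ee_rot: [1.0, -0.005, 0.0, -0.0]
wrist_force: [-0.5, 0.6, 0.5]
opening: -0.0003
grasp_force: 0.0
```

```bash
cat >> h.py <<'E'
def top(lo,hi,roi,W):
    x0,x1,y0,y1=roi
    m=(W[...,2]>lo)&(W[...,2]<hi)&(W[...,0]>x0)&(W[...,0]<x1)&(W[...,1]>y0)&(W[...,1]<y1)
    n,l,s,c=cv2.connectedComponentsWithStats(m.astype(np.uint8))
    for i in range(1,n):
        if s[i,4]>20:
            P=W[l==i]*1000; (cx,cy),r=cv2.minEnclosingCircle(P[:,:2].astype(np.float32))
            print(s[i],P.mean(0).round(1),"circ",round(cx,1),round(cy,1),round(r,1))
E
python3 - <<'E'
from h import *
a=grab("top"); W=world(a); save(a,"t2.png",(240,140,560,340),2)
top(.082,.095,(.45,.65,-.08,.03),W); top(.1,.112,(.45,.68,-.2,-.1),W);top(.065,.08,(.55,.7,-.14,-.02),W)
print(manip.state()["ee_pos"])
E
```

```text
[368 199   6  82 362] [567.3  26.7  89.7] circ 571.1 26.1 59.0
[380 225  25  39 620] [564.6  -4.5  88.5] circ 565.6 -8.3 29.3
[446 178  35  35 982] [ 637.9 -115.5   72.2] circ 638.6 -117.4 27.5
[ 0.52248435 -0.04158623  0.08272146]
```

View pics/t2.png

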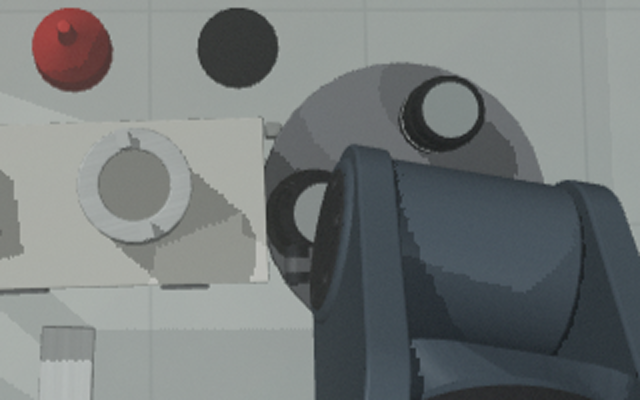

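Call:
carry_out(targets=[{"tx": 6,"ty": 4,"tz": 0,"rx": 0,"ry": 0,"rz": 0,"grip": 0},{"tx": 4,"ty": 2,"tz": 0,"rx": 0,"ry": 0,"rz": 0,"grip": 0},{"tx": 2,"ty": 0,"tz": 0,"rx": 0,"ry": 0,"rz": 0,"grip": 0},{"tx": 0,"ty": 0,"tz": 0,"rx": 0,"ry": 0,"rz": 0,"grip": 0}])

```text
time: 2.9
ee_pos: [0.5323, -0.0357, 0.0823]
ee_rot: [1.0, -0.005, -0.003, 0.0]
wrist_force: [-15.1, -7.3, 8.8]
opening: -0.0005
grasp_force: 8.1
```

Run:
```python
from h import *
a=grab("top"); W=world(a)
top(.082,.095,(.45,.65,-.08,.02),W);top(.065,.08,(.55,.7,-.16,-.02),W)
s=manip.state();print(s["ee_pos"],s["wrist_force"])
```

```text
[379 218  19  38 388] [574.9   1.5  88.2] circ 575.1 -4.6 28.1
[452 180  37  35 991] [ 634.1 -125.5   72.2] circ 634.9 -126.5 27.3
[ 0.53220945 -0.03565983  0.0823377 ] [-15.15435822  -5.5727653   10.9705037 ]
```

Call:
carry_out(targets=[{"tx": -20,"ty": -8,"tz": 0,"rx": 0,"ry": 0,"rz": 0,"grip": 0},{"tx": 0,"ty": 0,"tz": 60,"rx": 0,"ry": 0,"rz": 0,"grip": 0},{"tx": 0,"ty": 20,"tz": 60,"rx": 0,"ry": 0,"rz": 0,"grip": 8},{"tx": 30,"ty": 55,"tz": 0,"rx": 0,"ry": 0,"rz": 0,"grip": 8},{"tx": 28,"ty": 55,"tz": 0,"rx": 0,"ry": 0,"rz": 0,"grip": 8}])

```text
time: 3.58
ee_pos: [0.5737, 0.0878, 0.2033]
ee_rot: [1.0, -0.006, 0.001, -0.0]
wrist_force: [1.2, -1.1, -0.5]
opening: 0.0081
grasp_force: 0.0
```

Call:
carry_out(targets=[{"tx": 0,"ty": 30,"tz": 0,"rx": 0,"ry": 0,"rz": 0,"grip": 8},{"tx": 0,"ty": 0,"tz": 0,"rx": 0,"ry": 0,"rz": 0,"grip": 8},{"tx": 0,"ty": 0,"tz": 0,"rx": 0,"ry": 0,"rz": 0,"grip": 8}])

```text
time: 3.95
ee_pos: [0.5724, 0.1158, 0.2019]
ee_rot: [1.0, -0.005, 0.0, 0.0]
wrist_force: [1.1, -0.6, -0.0]
opening: 0.0079
grasp_force: 0.0
```

Run:
```python
from h import *
a=grab("top"); b=grab("scene");W=world(a)
top(.084,.092,(.45,.65,-.08,.015),W);top(.065,.08,(.55,.7,-.16,-.02),W);top(.1,.112,(.45,.68,-.2,-.1),W)
top(.146,.153,(.5,.66,.05,.19),W)
save(a,"t3.png",(240,160,480,340),3); 
s=manip.state();print(s["ee_pos"],s["wrist_force"],s["opening"])
```

```text
[405 218  18  39 340] [575.2 -37.6  88.3] circ 574.4 -31.0 28.5
[ 452  180   37   36 1017] [ 633.7 -125.3   72. ] circ 634.4 -126.8 27.3
[ 461  258   43   43 1417] [ 513.3 -128.2  107.1] circ 513.5 -129.4 30.0
[0.57242814 0.11525429 0.20203866] [-0.54884737 -0.23870525  0.2559653 ] 0.008053332839049401
```

View pics/t3.png

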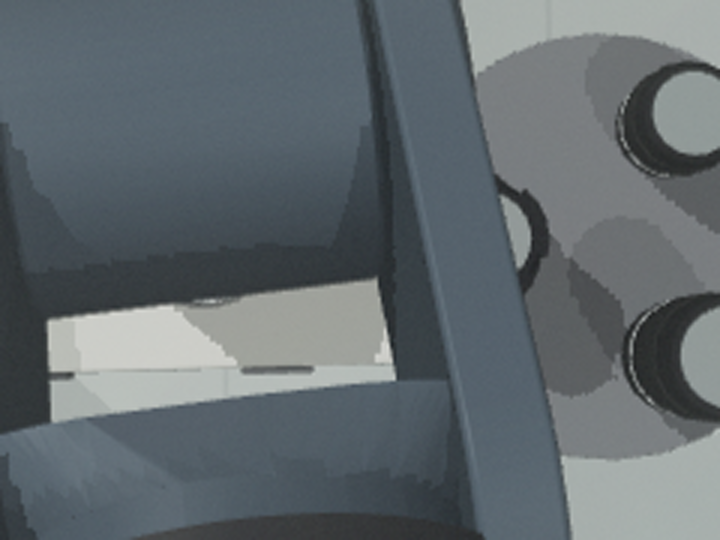

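Call:
carry_out(targets=[{"tx": 4,"ty": 2,"tz": 0,"rx": 0,"ry": 0,"rz": 0,"grip": 8},{"tx": 0,"ty": 0,"tz": -25,"rx": 0,"ry": 0,"rz": 0,"grip": 8},{"tx": 0,"ty": 0,"tz": -15,"rx": 0,"ry": 0,"rz": 0,"grip": 8},{"tx": 0,"ty": 0,"tz": -10,"rx": 0,"ry": 0,"rz": 0,"grip": 8},{"tx": 0,"ty": 0,"tz": 0,"rx": 0,"ry": 0,"rz": 0,"grip": 8}])

```text
time: 4.68
ee_pos: [0.5762, 0.1181, 0.1515]
ee_rot: [1.0, -0.005, -0.0, 0.0]
wrist_force: [0.3, 0.0, 0.6]
opening: 0.0078
grasp_force: 0.0
```

Call:
carry_out(targets=[{"tx": -1,"ty": -8,"tz": 0,"rx": 0,"ry": 0,"rz": 0,"grip": 8},{"tx": -1,"ty": -16,"tz": 0,"rx": 0,"ry": 0,"rz": 0,"grip": 8},{"tx": -1,"ty": -18,"tz": 0,"rx": 0,"ry": 0,"rz": 0,"grip": 8},{"tx": -1,"ty": -18,"tz": 0,"rx": 0,"ry": 0,"rz": 0,"grip": 8},{"tx": -1,"ty": -18,"tz": 0,"rx": 0,"ry": 0,"rz": 0,"grip": 8}])

```text
time: 5.3
ee_pos: [0.5713, 0.0387, 0.1521]
ee_rot: [1.0, -0.005, 0.0, 0.0]
wrist_force: [0.7, 0.1, -0.6]
opening: 0.008
grasp_force: 0.3
```

Call:
carry_out(targets=[{"tx": 0,"ty": -12,"tz": 0,"rx": 0,"ry": 0,"rz": 0,"grip": 8},{"tx": 0,"ty": -12,"tz": 0,"rx": 0,"ry": 0,"rz": 0,"grip": 8},{"tx": 0,"ty": -12,"tz": 0,"rx": 0,"ry": 0,"rz": 0,"grip": 8},{"tx": 0,"ty": -12,"tz": 0,"rx": 0,"ry": 0,"rz": 0,"grip": 8},{"tx": 0,"ty": 0,"tz": 0,"rx": 0,"ry": 0,"rz": 0,"grip": 8}])

```text
time: 5.92
ee_pos: [0.5714, -0.0085, 0.1519]
ee_rot: [1.0, -0.006, -0.0, 0.0]
wrist_force: [-0.5, 0.7, 0.9]
opening: 0.0085
grasp_force: 0.0
```

Run:
```python
from h import *
b=grab("scene");save(b,"s4.png",(150,140,450,340),2.5)
a=grab("top"); W=world(a);top(.14,.153,(.5,.66,-.08,.19),W);top(.1545,.165,(.5,.66,-.08,.19),W)
W=world(b);top(.14,.153,(.5,.66,-.08,.19),W);top(.154,.165,(.5,.66,-.08,.19),W)
s=manip.state();print(s["ee_pos"],s["wrist_force"],s["opening"])
```

```text
[237 188  50  31 859] [584.1   4.8 146.8] circ 574.1 -3.1 40.2
[247 189  24  12 148] [579.4  -2.3 159.7] circ 575.1 -6.7 18.9
[251 203   8   7  41] [604.2   6.1 157.6] circ 603.3 5.6 7.5
[ 0.57136783 -0.00773447  0.15195978] [-0.07323959  0.80907956 -0.73363375] 0.007883611681990697
```

View pics/s4.png

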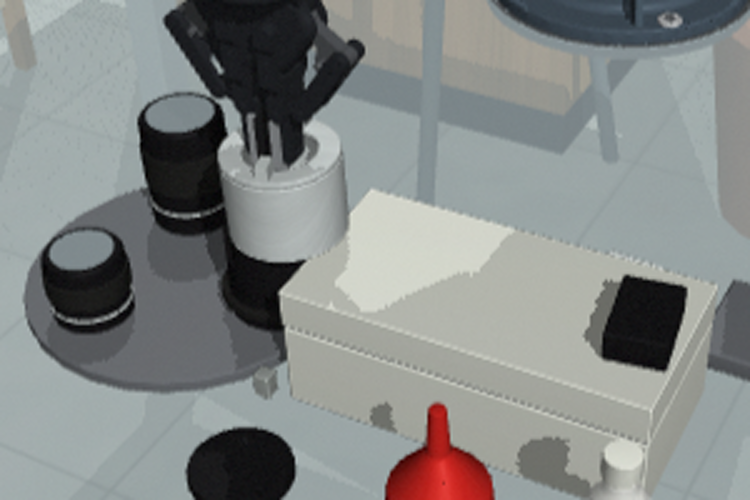

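Call:
carry_out(targets=[{"tx": 0,"ty": -6,"tz": 0,"rx": 0,"ry": 0,"rz": 0,"grip": 8},{"tx": 0,"ty": -3,"tz": 0,"rx": 0,"ry": 0,"rz": 0,"grip": 8},{"tx": 0,"ty": -2,"tz": 0,"rx": 0,"ry": 0,"rz": 0,"grip": 8},{"tx": 0,"ty": -1,"tz": 0,"rx": 0,"ry": 0,"rz": 0,"grip": 8},{"tx": 0,"ty": 0,"tz": 0,"rx": 0,"ry": 0,"rz": 0,"grip": 8}])

```text
time: 6.65
ee_pos: [0.5714, -0.0198, 0.152]
ee_rot: [1.0, -0.005, 0.0, 0.0]
wrist_force: [-0.2, 0.1, 1.0]
opening: 0.0082
grasp_force: 0.1
```

```bash
cat > look.py <<'E'
from h import *
b=grab("scene")
W=world(b);P=W.reshape(-1,3)*1000
# bright hood pixels near dock
c=np.asarray(b["pixels"]).reshape(-1,3).astype(int)
m=(abs(P[:,0]-572)<45)&(P[:,1]>-62)&(P[:,1]<30)&(P[:,2]>93)&(c.min(1)>110)
q=P[m]; h,e=np.histogram(q[:,2],np.arange(93,166,3)); print(dict(zip(e[:-1].astype(int).tolist(),h.tolist())))
k=np.argmax(h); t=q[abs(q[:,2]-e[k]-1.5)<2.5]
print("lip",t[:,2].mean().round(1),cv2.minEnclosingCircle(t[:,:2].astype(np.float32)))
s=manip.state();print(s["time"],s["ee_pos"],s["wrist_force"],s["opening"])
E
python3 look.py
```

```text
{93: 68, 96: 72, 99: 64, 102: 65, 105: 69, 108: 74, 111: 78, 114: 86, 117: 71, 120: 85, 123: 74, 126: 80, 129: 71, 132: 74, 135: 78, 138: 76, 141: 88, 144: 186, 147: 393, 150: 33, 153: 17, 156: 37, 159: 11, 162: 8}
lip 147.9 ((574.545166015625, -11.717422485351562), 39.12568283081055)
6.7 [ 0.57139175 -0.01975786  0.1520018 ] [ 0.75456069 -0.15909847 -0.9211966 ] 0.008143376562893436
```

Call:
carry_out(targets=[{"tx": 0,"ty": -1,"tz": 0,"rx": 0,"ry": 0,"rz": 0,"grip": 8},{"tx": 0,"ty": -1,"tz": 0,"rx": 0,"ry": 0,"rz": 0,"grip": 8},{"tx": 0,"ty": -1,"tz": 0,"rx": 0,"ry": 0,"rz": 0,"grip": 8},{"tx": 0,"ty": -1,"tz": 0,"rx": 0,"ry": 0,"rz": 0,"grip": 8},{"tx": 0,"ty": 0,"tz": 0,"rx": 0,"ry": 0,"rz": 0,"grip": 8}])

```text
time: 7.32
ee_pos: [0.5714, -0.0239, 0.152]
ee_rot: [1.0, -0.005, 0.0, 0.0]
wrist_force: [0.7, 0.6, 0.2]
opening: 0.0084
grasp_force: 0.0
```

```bash
python3 look.py
```

```text
{93: 102, 96: 83, 99: 66, 102: 135, 105: 316, 108: 286, 111: 61, 114: 27, 117: 37, 120: 1, 123: 0, 126: 0, 129: 0, 132: 0, 135: 1, 138: 9, 141: 4, 144: 9, 147: 6, 150: 6, 153: 7, 156: 6, 159: 8, 162: 7}
lip 106.6 ((574.9774169921875, -18.88798713684082), 40.497249603271484)
7.375 [ 0.57137282 -0.02387994  0.15197653] [0.19168576 0.91237582 1.27266222] 0.008094529652580833
```

Run:
```python
from h import *
b=grab("scene");W=world(b);save(b,"s5.png",(195,170,315,270),6)
top(.1125,.124,(.52,.63,-.07,.04),W)
```

```text
[256 200   7   8  27] [547.6 -26.5 116.2] circ 546.6 -27.3 8.1
[246 222   8   9  53] [605.3  -8.6 116.6] circ 604.1 -9.3 8.0
```

View pics/s5.png

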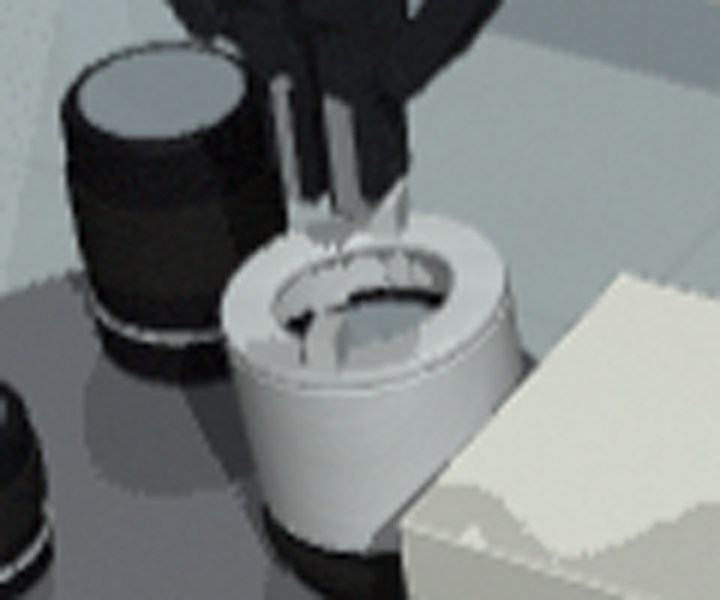

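Call:
carry_out(targets=[{"tx": 0,"ty": 6,"tz": 0,"rx": 0,"ry": 0,"rz": 10,"grip": 50},{"tx": 0,"ty": 0,"tz": 0,"rx": 0,"ry": 0,"rz": 10,"grip": 50},{"tx": 0,"ty": 0,"tz": 0,"rx": 0,"ry": 0,"rz": 10,"grip": 50},{"tx": 0,"ty": 0,"tz": 0,"rx": 0,"ry": 0,"rz": 10,"grip": 50},{"tx": 0,"ty": 0,"tz": -20,"rx": 0,"ry": 0,"rz": 10,"grip": 50}])

```text
time: 8.05
ee_pos: [0.5722, -0.0178, 0.1329]
ee_rot: [0.907, 0.421, 0.001, 0.001]
wrist_force: [0.3, 0.5, -0.1]
opening: 0.0501
grasp_force: 0.0
```

Call:
carry_out(targets=[{"tx": 0,"ty": 0,"tz": -6,"rx": 0,"ry": 0,"rz": 10,"grip": 50},{"tx": 0,"ty": 0,"tz": 0,"rx": 0,"ry": 0,"rz": 0,"grip": 50},{"tx": 0,"ty": 0,"tz": 0,"rx": 0,"ry": 0,"rz": 0,"grip": 50}])

```text
time: 8.43
ee_pos: [0.5716, -0.0178, 0.1263]
ee_rot: [0.87, 0.494, 0.0, 0.0]
wrist_force: [-0.3, -0.9, 0.5]
opening: 0.0496
grasp_force: 0.0
```

```bash
cat > look2.py <<'E'
from h import *
b=grab("scene");W=world(b)
P=W.reshape(-1,3)*1000;c=np.asarray(b["pixels"]).reshape(-1,3).astype(int)
m=(abs(P[:,0]-574)<42)&(P[:,1]>-60)&(P[:,1]<24)&(P[:,2]>88)&(c.min(1)>110)
q=P[m]; h,e=np.histogram(q[:,2],np.arange(88,130,2)); print(dict(zip(e[:-1].astype(int).tolist(),h.tolist())))
s=manip.state();x,y,z,w=s["ee_rot"]
print("yaw",np.degrees(2*np.arctan2(y,x)).round(1),s["time"],s["ee_pos"].round(4),"F",s["wrist_force"].round(1),"Tz",s["ft_torque"].round(2),s["opening"].round(4))
import sys
if len(sys.argv)>1: save(b,sys.argv[1],(195,160,325,270),5)
E
python3 look2.py s6.png
```

```text
{88: 91, 90: 64, 92: 69, 94: 68, 96: 52, 98: 52, 100: 43, 102: 61, 104: 122, 106: 177, 108: 178, 110: 117, 112: 22, 114: 19, 116: 36, 118: 33, 120: 5, 122: 7, 124: 5, 126: 5}Traceback (most recent call last):
  File "look2.py", line 7, in <module>
    print("yaw",np.degrees(2*np.arctan2(y,x)).round(1),s["time"],s["ee_pos"].round(4),"F",s["wrist_force"].round(1),"Tz",s["ft_torque"].round(2),s["opening"].round(4))
                                                                                                                                                 ^^^^^^^^^^^^^^^^^^
AttributeError: 'float' object has no attribute 'round'
```

Call:
carry_out(targets=[{"tx": 0,"ty": 0,"tz": -2,"rx": 0,"ry": 0,"rz": 0,"grip": 50},{"tx": 0,"ty": 0,"tz": -2,"rx": 0,"ry": 0,"rz": 0,"grip": 50},{"tx": 0,"ty": 0,"tz": 0,"rx": 0,"ry": 0,"rz": 0,"grip": 50}])

```text
time: 8.85
ee_pos: [0.5714, -0.0177, 0.1221]
ee_rot: [0.869, 0.495, 0.0, -0.0]
wrist_force: [-1.0, -0.1, 3.0]
opening: 0.05
grasp_force: 1.0
```

```bash
sed -i 's/s\["opening"\].round(4)/s["opening"]/' look2.py; python3 look2.py s6.png
```

```text
{88: 94, 90: 66, 92: 65, 94: 65, 96: 55, 98: 45, 100: 53, 102: 53, 104: 107, 106: 183, 108: 207, 110: 70, 112: 17, 114: 28, 116: 35, 118: 35, 120: 3, 122: 4, 124: 6, 126: 5}
yaw 59.4 8.9 [ 0.5715 -0.0178  0.1221] F [-0.7  0.3  1.9] Tz [0.13 0.08 0.02] 0.05000016495731395
```

View pics/s6.png

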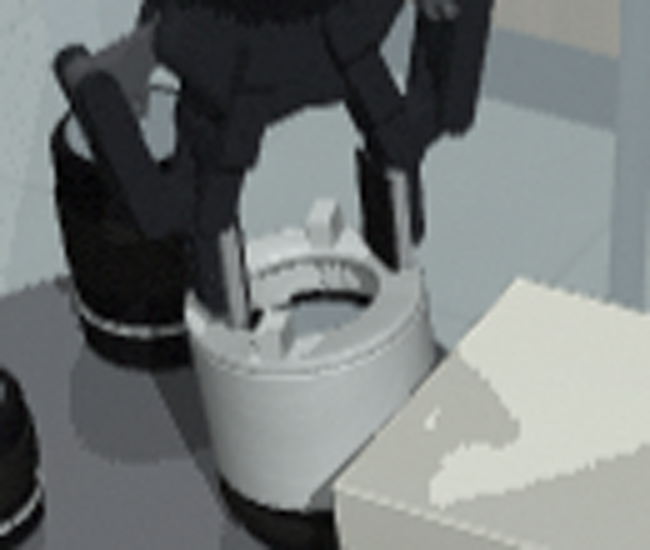

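Call:
carry_out(targets=[{"tx": 0,"ty": 0,"tz": 1.5,"rx": 0,"ry": 0,"rz": 8,"grip": 50},{"tx": 0,"ty": 0,"tz": 0,"rx": 0,"ry": 0,"rz": 8,"grip": 50},{"tx": 0,"ty": 0,"tz": 0,"rx": 0,"ry": 0,"rz": 5,"grip": 50},{"tx": 0,"ty": 0,"tz": 0,"rx": 0,"ry": 0,"rz": 5,"grip": 50},{"tx": 0,"ty": 0,"tz": 0,"rx": 0,"ry": 0,"rz": 5,"grip": 50}])

```text
time: 9.52
ee_pos: [0.5716, -0.0181, 0.1236]
ee_rot: [0.704, 0.711, 0.0, 0.0]
wrist_force: [0.2, -1.6, 0.3]
opening: 0.0502
grasp_force: 0.8
```

```bash
python3 look2.py
```

```text
{88: 85, 90: 57, 92: 54, 94: 59, 96: 48, 98: 42, 100: 54, 102: 51, 104: 62, 106: 177, 108: 219, 110: 89, 112: 18, 114: 17, 116: 27, 118: 39, 120: 9, 122: 3, 124: 2, 126: 2}
yaw 90.8 9.575 [ 0.5716 -0.018   0.1235] F [ 0.9 -0.2  0.4] Tz [-0.12 -0.02 -0.08] 0.05036538710423373
```

Call:
carry_out(targets=[{"tx": 0,"ty": 0,"tz": 0,"rx": 0,"ry": 0,"rz": 4,"grip": 50},{"tx": 0,"ty": 0,"tz": 0,"rx": 0,"ry": 0,"rz": 4,"grip": 50},{"tx": 0,"ty": 0,"tz": 0,"rx": 0,"ry": 0,"rz": 4,"grip": 50},{"tx": 0,"ty": 0,"tz": 0,"rx": 0,"ry": 0,"rz": 4,"grip": 50}])

```text
time: 10.07
ee_pos: [0.5715, -0.0179, 0.1235]
ee_rot: [0.599, 0.801, 0.0, 0.0]
wrist_force: [0.7, 0.3, 0.1]
opening: 0.0503
grasp_force: 0.3
```

```bash
python3 look2.py
```

```text
{88: 66, 90: 49, 92: 46, 94: 54, 96: 53, 98: 43, 100: 52, 102: 52, 104: 151, 106: 187, 108: 171, 110: 66, 112: 12, 114: 8, 116: 24, 118: 15, 120: 2, 122: 2, 124: 2, 126: 3}
yaw 106.6 10.125 [ 0.5714 -0.0179  0.1234] F [ 0.7 -0.2  0.6] Tz [-0.03 -0.06  0.04] 0.04979946036777696
```

Call:
carry_out(targets=[{"tx": 0,"ty": 0,"tz": 0,"rx": 0,"ry": 0,"rz": 4,"grip": 50},{"tx": 0,"ty": 0,"tz": 0,"rx": 0,"ry": 0,"rz": 4,"grip": 50},{"tx": 0,"ty": 0,"tz": 0,"rx": 0,"ry": 0,"rz": 4,"grip": 50},{"tx": 0,"ty": 0,"tz": 0,"rx": 0,"ry": 0,"rz": 4,"grip": 50}])

```text
time: 10.62
ee_pos: [0.5713, -0.0178, 0.1233]
ee_rot: [0.482, 0.876, -0.0, -0.0]
wrist_force: [0.5, -0.1, 0.7]
opening: 0.0501
grasp_force: 0.0
```

```bash
python3 look2.py
```

```text
{88: 73, 90: 44, 92: 52, 94: 47, 96: 61, 98: 339, 100: 188, 102: 11, 104: 8, 106: 7, 108: 17, 110: 14, 112: 7, 114: 5, 116: 6, 118: 7, 120: 2, 122: 3, 124: 2, 126: 4}
yaw 122.6 10.675 [ 0.5713 -0.0178  0.1234] F [ 0.5 -0.1  1. ] Tz [-0.06 -0.01 -0.01] 0.05045788552238709
```

Call:
carry_out(targets=[{"tx": 0,"ty": 0,"tz": 0,"rx": 0,"ry": 0,"rz": -10,"grip": 50},{"tx": 0,"ty": 0,"tz": 0,"rx": 0,"ry": 0,"rz": -10,"grip": 50},{"tx": 0,"ty": 0,"tz": 0,"rx": 0,"ry": 0,"rz": -10,"grip": 50},{"tx": 0,"ty": 0,"tz": -5,"rx": 0,"ry": 0,"rz": -5,"grip": 50},{"tx": 0,"ty": 0,"tz": -3,"rx": 0,"ry": 0,"rz": 0,"grip": 50}])

```text
time: 11.3
ee_pos: [0.5712, -0.0178, 0.1152]
ee_rot: [0.723, 0.69, -0.0, -0.0]
wrist_force: [0.3, -0.3, -0.6]
opening: 0.0501
grasp_force: 0.0
```

```bash
python3 look2.py s7.png
```

```text
{88: 92, 90: 53, 92: 48, 94: 49, 96: 78, 98: 265, 100: 163, 102: 19, 104: 12, 106: 11, 108: 28, 110: 23, 112: 5, 114: 6, 116: 2, 118: 4, 120: 4, 122: 4, 124: 7, 126: 4}
yaw 87.4 11.35 [ 0.5711 -0.0178  0.1149] F [-0.7  0.2 -0.3] Tz [0.03 0.01 0.  ] 0.05014585267801031
```

View pics/s7.png

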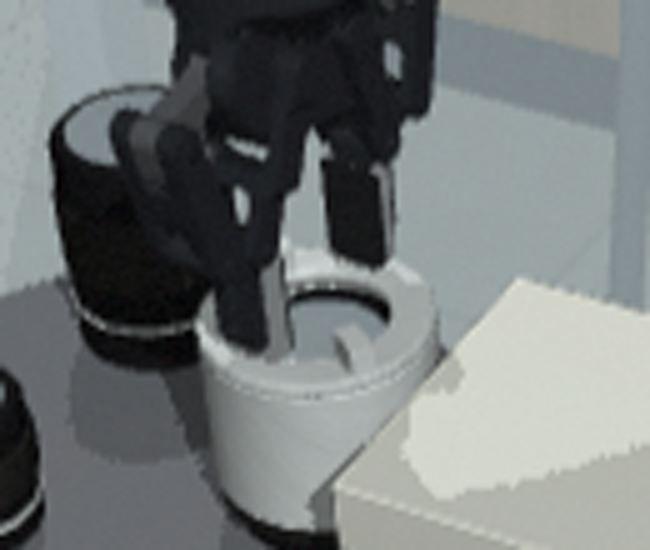

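Call:
carry_out(targets=[{"tx": 0,"ty": 0,"tz": -2,"rx": 0,"ry": 0,"rz": 0,"grip": 50},{"tx": 0,"ty": 0,"tz": -1,"rx": 0,"ry": 0,"rz": 0,"grip": 50},{"tx": 0,"ty": 0,"tz": -1,"rx": 0,"ry": 0,"rz": 0,"grip": 50}])

```text
time: 11.72
ee_pos: [0.5715, -0.0178, 0.1119]
ee_rot: [0.723, 0.691, 0.0, 0.0]
wrist_force: [-1.5, 0.7, 6.0]
opening: 0.05
grasp_force: 3.1
```

Call:
carry_out(targets=[{"tx": 0,"ty": 0,"tz": -1,"rx": 0,"ry": 0,"rz": 0,"grip": 50},{"tx": 0,"ty": 0,"tz": -1,"rx": 0,"ry": 0,"rz": 0,"grip": 50}])

```text
time: 11.98
ee_pos: [0.5715, -0.0178, 0.11]
ee_rot: [0.723, 0.691, 0.0, 0.0]
wrist_force: [-2.1, 0.6, 5.9]
opening: 0.0501
grasp_force: 3.1
```

Call:
carry_out(targets=[{"tx": 0,"ty": 0,"tz": -1,"rx": 0,"ry": 0,"rz": 0,"grip": 50},{"tx": 0,"ty": 0,"tz": 0,"rx": 0,"ry": 0,"rz": 0,"grip": 50}])

```text
time: 12.22
ee_pos: [0.5716, -0.0178, 0.1089]
ee_rot: [0.723, 0.691, 0.0, 0.0]
wrist_force: [-1.3, -0.1, 3.9]
opening: 0.05
grasp_force: 2.5
```

Call:
carry_out(targets=[{"tx": 0,"ty": 0,"tz": -1,"rx": 0,"ry": 0,"rz": 0,"grip": 50},{"tx": 0,"ty": 0,"tz": -1,"rx": 0,"ry": 0,"rz": 0,"grip": 50}])

```text
time: 12.48
ee_pos: [0.5716, -0.0178, 0.107]
ee_rot: [0.723, 0.691, 0.0, 0.0]
wrist_force: [-2.2, 0.8, 6.3]
opening: 0.0499
grasp_force: 3.1
```

Call:
carry_out(targets=[{"tx": 0,"ty": 0,"tz": -1,"rx": 0,"ry": 0,"rz": 0,"grip": 50},{"tx": 0,"ty": 0,"tz": 0,"rx": 0,"ry": 0,"rz": 0,"grip": 50}])

```text
time: 12.72
ee_pos: [0.5716, -0.0178, 0.1059]
ee_rot: [0.723, 0.691, 0.0, 0.0]
wrist_force: [-0.3, -0.1, 4.2]
opening: 0.0501
grasp_force: 2.4
```

```bash
python3 look2.py
```

```text
{88: 114, 90: 95, 92: 290, 94: 97, 96: 15, 98: 9, 100: 12, 102: 27, 104: 15, 106: 5, 108: 7, 110: 3, 112: 5, 114: 4, 116: 2, 118: 7, 120: 5, 122: 4, 124: 4, 126: 6}
yaw 87.4 12.775 [ 0.5716 -0.0178  0.1059] F [-1.7  1.2  4.9] Tz [ 0.08  0.24 -0.01] 0.050047602678124664
```

Nearly home; keep going until the force rises.

Call:
carry_out(targets=[{"tx": 0,"ty": 0,"tz": -0.7,"rx": 0,"ry": 0,"rz": 0,"grip": 50},{"tx": 0,"ty": 0,"tz": 0,"rx": 0,"ry": 0,"rz": 0,"grip": 50}])

```text
time: 13.02
ee_pos: [0.5716, -0.0178, 0.1051]
ee_rot: [0.723, 0.691, 0.0, 0.0]
wrist_force: [-1.4, 0.7, 5.1]
opening: 0.0501
grasp_force: 2.6
```

Call:
carry_out(targets=[{"tx": 0,"ty": 0,"tz": -0.7,"rx": 0,"ry": 0,"rz": 0,"grip": 50},{"tx": 0,"ty": 0,"tz": 0,"rx": 0,"ry": 0,"rz": 0,"grip": 50}])

```text
time: 13.28
ee_pos: [0.5716, -0.0178, 0.1045]
ee_rot: [0.723, 0.691, 0.0, 0.0]
wrist_force: [-0.7, -0.2, 7.4]
opening: 0.05
grasp_force: 3.0
```

Call:
carry_out(targets=[{"tx": 0,"ty": 0,"tz": -0.8,"rx": 0,"ry": 0,"rz": 0,"grip": 50},{"tx": 0,"ty": 0,"tz": 0,"rx": 0,"ry": 0,"rz": 0,"grip": 50}])

```text
time: 13.52
ee_pos: [0.5721, -0.0178, 0.1045]
ee_rot: [0.723, 0.691, 0.001, 0.001]
wrist_force: [-1.5, 1.3, 12.5]
opening: 0.05
grasp_force: 6.3
```

Call:
carry_out(targets=[{"tx": 0,"ty": 0,"tz": -0.8,"rx": 0,"ry": 0,"rz": 0,"grip": 50},{"tx": 0,"ty": 0,"tz": 0,"rx": 0,"ry": 0,"rz": 0,"grip": 50}])

```text
time: 13.78
ee_pos: [0.5722, -0.0178, 0.1044]
ee_rot: [0.723, 0.691, 0.001, 0.001]
wrist_force: [-5.1, -0.2, 21.6]
opening: 0.05
grasp_force: 10.5
```

Call:
carry_out(targets=[{"tx": 0,"ty": 0,"tz": 10,"rx": 0,"ry": 0,"rz": 0,"grip": 50},{"tx": 0,"ty": 0,"tz": 40,"rx": 0,"ry": 0,"rz": 0,"grip": 50},{"tx": 0,"ty": 0,"tz": 50,"rx": 0,"ry": 0,"rz": 0,"grip": 50},{"tx": -50,"ty": 0,"tz": 30,"rx": 0,"ry": 0,"rz": 0,"grip": 50},{"tx": -50,"ty": -30,"tz": 0,"rx": 0,"ry": 0,"rz": 0,"grip": 50}])

```text
time: 14.4
ee_pos: [0.4711, -0.0474, 0.2344]
ee_rot: [0.722, 0.692, 0.001, 0.002]
wrist_force: [0.1, -1.6, -0.5]
opening: 0.0498
grasp_force: 0.0
```

Call:
carry_out(targets=[{"tx": -50,"ty": -35,"tz": 0,"rx": 0,"ry": 0,"rz": 0,"grip": 50},{"tx": -30,"ty": -50,"tz": 0,"rx": 0,"ry": 0,"rz": 0,"grip": 50},{"tx": 0,"ty": -60,"tz": 0,"rx": 0,"ry": 0,"rz": 0,"grip": 50},{"tx": 0,"ty": -60,"tz": 0,"rx": 0,"ry": 0,"rz": 0,"grip": 50},{"tx": 0,"ty": 0,"tz": 0,"rx": 0,"ry": 0,"rz": 0,"grip": 50}])

```text
time: 15.02
ee_pos: [0.391, -0.2559, 0.2324]
ee_rot: [0.724, 0.689, -0.0, 0.0]
wrist_force: [-0.5, 1.3, -0.3]
opening: 0.0498
grasp_force: 0.0
```

Run:
```python
from h import *
for n in("top","scene"):
    a=grab(n);W=world(a);P=W.reshape(-1,3)*1000
    if n=="top": save(a,"t8.png",(240,140,560,340),2); top(.065,.08,(.55,.7,-.16,-.02),W)
    r=np.hypot(P[:,0]-571.5,P[:,1]+18); m=(r>25.5)&(r<36)&(P[:,2]>85)&(P[:,2]<98); q=P[m]
    A=np.c_[q[:,0]-571.5,q[:,1]+18,np.ones(len(q))]
    for _ in range(4):
        s=np.linalg.lstsq(A,q[:,2],rcond=None)[0]; k=abs(A@s-q[:,2])<1.5; A,q=A[k],q[k]
    print(n,len(q),s.round(4)); m=(P[:,2]>91)&(P[:,2]<97)&(abs(P[:,0]-571)<50)&(P[:,1]>-65)&(P[:,1]<21.5)
    print(cv2.minEnclosingCircle(P[m][:,:2].astype(np.float32)))
s=manip.state();print(s["ee_pos"],s["wrist_force"])
```

```text
[ 452  180   37   36 1017] [ 633.6 -125.3   72. ] circ 634.6 -126.5 27.4
top 664 [-2.00000e-03 -4.00000e-04  9.34611e+01]
((571.799560546875, -17.485618591308594), 38.556758880615234)
scene 316 [-2.10000e-03 -7.80000e-03  9.20247e+01]
((575.6033935546875, -14.27663803100586), 39.063995361328125)
[ 0.39103602 -0.25272921  0.23221523] [0.10000703 0.44570331 0.06623014]
```

View pics/t8.png

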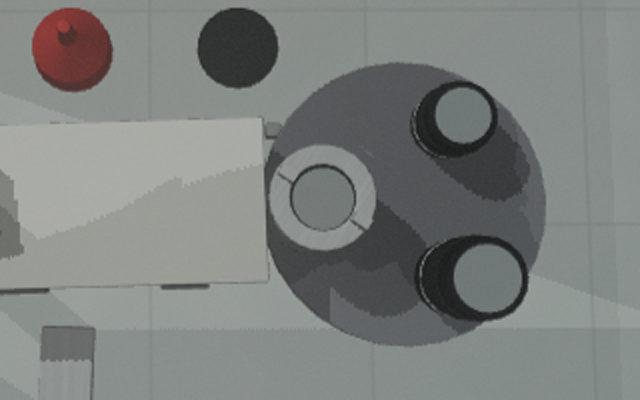

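The top view shows the hood ring centred on the lens at about pixel (323,197). Its lip is level at z 93.5 mm, the turntable is at its stop, and the arm is clear.

```bash
python3 -c "
from plant import manip
print(manip.close_job())"
```

```text
the job is handed in; nothing more can be done
None
```

The job is handed in: the hood is fully home and level on the collared lens, its lip measured at z 93.5 mm, with the turntable at its stop and the arm clear; no verdict was returned.

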